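Clear the leatherworker's bench

TASK

Clear the leatherworker's bench: take the straightedge from its cradle and, holding it, push all the loose brass blanks together as a group into the gathering frame until every blank lies flat and fully inside the mouth, never moving them with the fingers, then stand the straightedge back in its cradle. Stand every dye jar that is there upright in the crate, one to a cell, before or after. Let go of everything and leave the other tools and tins where they are.

Things in the scene. Friction and masses are not known exactly. Their poses are not given: they have to be found in the camera images.
- straightedge: Sweeping straightedge that stands on its own flat foot. Foot: a straight aluminium bar with a brass line, 180 mm long (its y), 36 mm deep (its x), 16 mm high. On top, centred, an upright pale wooden grip 90 mm long (y), 18 mm thick (x), from 16 to 61 mm above the underside: pinch it across its 18 mm. Mass 0.35 kg. Origin: centre of the underside; z up. Its two long faces (+x and -x) are alike; either may push.
- cradle: Fixed dark wooden cradle in which the straightedge stands at the start and must stand again at the end. Outside 68 mm (x) by 212 mm (y); floor 6 mm above the bench; rim 8 mm thick rising to 14 mm above the bench; pocket inside 52 by 196 mm. Origin: centre of its underside. The straightedge lies with its y along the cradle's y (either way round), its origin 6 mm above the cradle's.
- frame: Fixed three-sided wooden gathering frame on the bench, with a blue floor that is level with the bench (nothing to climb). Origin: middle of its open mouth, at bench height; its x points into the frame (away from the robot), y along the mouth. Inside 240 mm wide (y -120 to 120 mm) and 86 mm deep (x 0 to 86 mm); walls 12 mm thick, 22 mm high; the sides begin at the mouth.
- blank0: Loose brass disc blank, 26 mm in diameter, 8 mm thick, 36 g, lying flat on the bench in front of the frame's mouth. Origin: centre of the underside. Three to five of the blanks are present; absent ones read None.
- blank1: Loose brass disc blank, 26 mm in diameter, 8 mm thick, 36 g, lying flat on the bench in front of the frame's mouth. Origin: centre of the underside. Three to five of the blanks are present; absent ones read None.
- blank2: Loose brass disc blank, 26 mm in diameter, 8 mm thick, 36 g, lying flat on the bench in front of the frame's mouth. Origin: centre of the underside. Three to five of the blanks are present; absent ones read None.
- blank3: Loose brass disc blank, 26 mm in diameter, 8 mm thick, 36 g, lying flat on the bench in front of the frame's mouth. Origin: centre of the underside. Three to five of the blanks are present; absent ones read None.
- blank4: Loose brass disc blank, 26 mm in diameter, 8 mm thick, 36 g, lying flat on the bench in front of the frame's mouth. Origin: centre of the underside. Three to five of the blanks are present; absent ones read None.
- crate: Fixed open wooden crate with six square cells, three along its x by two along its y. Outside 216 mm (x) by 146 mm (y), walls and dividers 34 mm high over the bench, floor 4 mm thick, each cell 66 mm square inside, dividers 4 mm. Origin: centre of its underside.
- cell0 (a point): Centre of the floor of one cell of the crate, 4 mm above the bench (walls rise 30 mm above it).
- cell1 (a point): Centre of the floor of one cell of the crate, 4 mm above the bench (walls rise 30 mm above it).
- cell2 (a point): Centre of the floor of one cell of the crate, 4 mm above the bench (walls rise 30 mm above it).
- cell3 (a point): Centre of the floor of one cell of the crate, 4 mm above the bench (walls rise 30 mm above it).
- cell4 (a point): Centre of the floor of one cell of the crate, 4 mm above the bench (walls rise 30 mm above it).
- cell5 (a point): Centre of the floor of one cell of the crate, 4 mm above the bench (walls rise 30 mm above it).
- jar0: Round jar of edge dye, amber-brown with a paper label and a white lid, 44 mm in diameter over all its height, 72 mm high, about 0.16 kg with a heavy glass foot, standing upright on or near a thin brown leather pad level with the bench. Origin: centre of the underside; z up along the jar. Four to six of the jars are present; absent ones read None.
- jar1: Round jar of edge dye, black with a paper label and a white lid, 44 mm in diameter over all its height, 72 mm high, about 0.16 kg with a heavy glass foot, standing upright on or near a thin brown leather pad level with the bench. Origin: centre of the underside; z up along the jar. Four to six of the jars are present; absent ones read None.
- jar2: Round jar of edge dye, dark red with a paper label and a white lid, 44 mm in diameter over all its height, 72 mm high, about 0.16 kg with a heavy glass foot, standing upright on or near a thin brown leather pad level with the bench. Origin: centre of the underside; z up along the jar. Four to six of the jars are present; absent ones read None.
- jar3: Round jar of edge dye, blue with a paper label and a white lid, 44 mm in diameter over all its height, 72 mm high, about 0.16 kg with a heavy glass foot, standing upright on or near a thin brown leather pad level with the bench. Origin: centre of the underside; z up along the jar. Four to six of the jars are present; absent ones read None.
- jar4: Round jar of edge dye, green with a paper label and a white lid, 44 mm in diameter over all its height, 72 mm high, about 0.16 kg with a heavy glass foot, standing upright on or near a thin brown leather pad level with the bench. Origin: centre of the underside; z up along the jar. Four to six of the jars are present; absent ones read None.
- jar5: Round jar of edge dye, tan with a paper label and a white lid, 44 mm in diameter over all its height, 72 mm high, about 0.16 kg with a heavy glass foot, standing upright on or near a thin brown leather pad level with the bench. Origin: centre of the underside; z up along the jar. Four to six of the jars are present; absent ones read None.
- wax_puck: Bystander: yellow wax puck, 52 mm in diameter, 22 mm high. Origin: centre of the underside.
- burnisher: Bystander: dark wooden edge burnisher lying flat, 100 mm long (x), 24 mm thick. Origin: middle of the underside.
- rivet_tin: Bystander: flat steel tin with red rim, 64 mm in diameter, 30 mm high. Origin: centre of the underside.

How it is judged:
By the outcome, as a careful person would: the job done as asked, in the order asked, and still so for the second after the job is handed in, with the robot touching nothing.
Of blank0, blank1, blank2, blank3, blank4 only 3 to 5 are there at a start; the rules pass over those that are not, and their reading is None.
Of jar0, jar1, jar2, jar3, jar4, jar5 only 4 to 6 are there at a start; the rules pass over those that are not, and their reading is None.
At some moment in a run one of blank0, blank1, blank2, blank3, blank4, jar0, jar1, jar2, jar3, jar4 may be knocked a few centimetres aside while the robot is not near it.
It also fails if it takes over 210 s, if anything falls off the work surface, if the arm or the gripper's body presses on something with over 40 N, if the wrist force passes 120 N, or if a joint passes its speed limit or range.

ROBOT

A 6-joint arm with a two-finger parallel gripper is mounted at the origin on the work surface. World frame = base frame: x ahead of the robot, y to its left, z up, the work surface at z = 0. Lengths are in m, angles in rad, forces in N, time in s.
With the tool pointing down it reaches from about 0.4 to 0.925 m from the base axis. Payload 3.4 kg.
Tool frame: the origin (TCP) lies midway between the tips of the shut fingers; the grasp point (between the pads) lies 19 mm behind it; z points along the fingers, y is the line along which they close (so a half turn about z gives the same grasp; the last joint's range is limited). The gripper opens to 85 mm and grips with 20 to 120 N. Pads are 22 mm wide; open, the fingers measure 114 mm over their backs; the gripper's body (76 mm by 85 mm) begins 54 mm behind the grasp point. The pads swing forward as they close: fully open they stand 13 mm farther back than shut.
Start: joints at [1.071, 0.307, 1.506, -0, 1.328, -0.073], TCP at [0.238, 0.524, 0.231] pointing down, gripper open.
Joint ranges: [-3.12, 3.12], [-1.05, 2.28], [0.14, 2.33], [-1.42, 4.57], [0.1, 2.73], [-2.68, 2.68]. Speed limits (rad/s): [2.57, 2.57, 3.14, 3.14, 3.14, 3.14].

INTERFACE

Orientations are given as a unit quaternion [x, y, z, w].
In Python, from bench import arm gives the robot as it stands. The module is installed in compiled form; this text tells all that it offers.
- The arm moves only by the tool servo_tool, never from a script. Its arguments are lists of equal length, an entry for each row: "rotation": the turn, a rotation vector about the world's x, y, z in rad, a list of three; "dp": the shift along the world's x, y, z in cm, a list of three; "fingers": the closure, from -1 (fully open) to 1 (shut), so that 0 is half open. In form: {"rotation": [[rx, ry, rz], ...], "dp": [[x, y, z], ...], "fingers": [fingers, ...]}. A call has 1 to 20 rows; each row is the pose to reach, as a shift and turn from the pose commanded when the call began; what a row does not reach only later rows make up. A row lasts 1/12 s, in which the tool goes at most 41.7 mm and 7.16 degrees, less where a joint would pass 70% of its speed; a pose out of reach is approached as far as the arm can. A call with a gripper value outside its range is refused whole. The fingers move at their own pace and stop on an object; "grip_force" is the grip in N (left out, the last holds). Time passes only in rows, so rows that repeat a pose let the fingers close. It gives the time, the measured TCP pose, the force, the opening and the grip force at its end, in the units of the state.
- arm.get_obs(): the state, without advancing time (a new reading comes with each control period).
- arm.read_camera(name): name is "scene" or "top" or "wrist"; returns a dict with "frame" (400x640x3 uint8, red, green, blue), "fx", "fy", "cx", "cy" (pixels), "cam_to_world" (4x4, takes a point from camera to world coordinates). Camera axes: x right, y down, z forward; pixel columns grow to the right and rows downward; lengths in m; the calibration is good to about 2 mm. The wrist camera is an equidistant fisheye: a pixel r from the principal point sees the ray r / f radians off the axis. A picture is of the moment at which its call begins. There is no depth.
- arm.close_job(): hands the job in; it is judged then, once.
The state is a dict: "clock": time; "q": joint angles; "joint_vel": joint speeds; "tau": joint torques, N m; "tcp_pos": TCP position; "eef_rot": TCP orientation; "ft_force": force on the tool from outside, world axes, zero at the start; "torque": the same for the moment, N m; "grip_width": finger opening in m; "grip_force": force on a finger pad.
Only numpy, scipy, OpenCV 4.12 (cv2) and the standard library are available. Lean on these libraries where they do the work, as an engineer would, in place of code of your own. Each camera call takes 0.05 s, during which the arm holds its last target. There are 200 camera calls.

## Working session

There is one attempt and no reset: what is moved stays moved. The work goes in short steps, Python scripts to look and compute and a tool call to move; the robot and the scene stay as the last step left them, time stands still between calls to the robot, and variables do not carry over. Pictures are saved under pics/ and viewed, at most 14 in all, crops included, and the job is handed in when it is done.

Besides the shell and the picture viewer there is one more tool, called after "Emit:" by a JSON object that holds its "op" and its "data". servo_tool: Moves the arm, as the interface text tells. Its arguments: {"type":"object","properties":{"rotation":{"type":"array"},"dp":{"type":"array"},"fingers":{"type":"array"},"grip_force":{"type":"number"}},"required":["rotation","dp","fingers"]}

```bash
mkdir -p pics; cat > h.py <<'E'
import numpy as np, cv2
from bench import arm
def snap(name, fn):
    c=arm.read_camera(name); cv2.imwrite('pics/'+fn,c['frame'][:,:,::-1]); return c
def px2w(c,u,v,z=0.):
    T=np.array(c['cam_to_world']); d=np.array([(u-c['cx'])/c['fx'],(v-c['cy'])/c['fy'],1.])
    d=T[:3,:3]@d; o=T[:3,3]; return o+d*(z-o[2])/d[2]
def w2px(c,p):
    T=np.array(c['cam_to_world']); q=T[:3,:3].T@(np.array(p)-T[:3,3]); return q[0]/q[2]*c['fx']+c['cx'],q[1]/q[2]*c['fy']+c['cy']
E
python3 - <<'E'
from h import *
c=snap('top','top0.png'); print(c['cam_to_world'],c['fx'],c['cx'],c['cy'])
c=snap('scene','scene0.png'); print(c['cam_to_world'],c['fx'])
o=arm.get_obs(); print(o)
E
```

```text
[[-0.01865993 -0.99594412  0.08801769  0.49506072]
 [-0.99973664  0.0174096  -0.01495175  0.0191405 ]
 [ 0.01335876 -0.08827351 -0.99600669  1.0305727 ]
 [ 0.          0.          0.          1.        ]] 366.11264132946997 317.57582088117533 197.97759293270462
[[-0.57181295  0.48651013 -0.66055873  1.18972063]
 [ 0.82026141  0.32512943 -0.47059757  0.43390985]
 [-0.0141834  -0.81092462 -0.58497871  0.59680567]
 [ 0.          0.          0.          1.        ]] 394.5470185421328
{'clock': 0.1, 'q': array([ 1.07147318e+00,  3.07477410e-01,  1.50749357e+00, -1.52416489e-05,
        1.32840833e+00, -7.35070841e-02]), 'joint_vel': array([-0.00237451, -0.00111725, -0.00099094, -0.00078543, -0.00024316,
        0.00027583]), 'tau': array([ 3.13384871e-04, -4.58528209e+01, -2.52608460e+01,  2.93389019e-05,
        5.66195900e-03, -1.78865554e-05]), 'tcp_pos': array([0.23725393, 0.52310969, 0.23050361]), 'eef_rot': array([ 2.11301281e-01,  9.77420570e-01, -8.59026033e-04, -2.45283665e-04]), 'ft_force': array([ 0.20215508, -0.34977474,  0.42912326]), 'torque': array([-0.02501884,  0.00160627, -0.02186319]), 'grip_force': 0.0, 'grip_width': 0.0852223949980602}
```

View pics/top0.png

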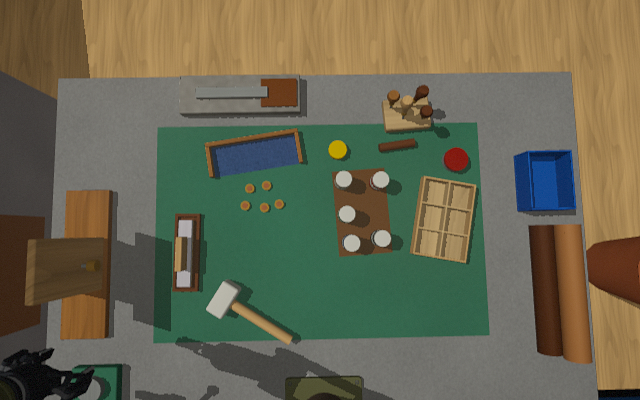

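View pics/scene0.png

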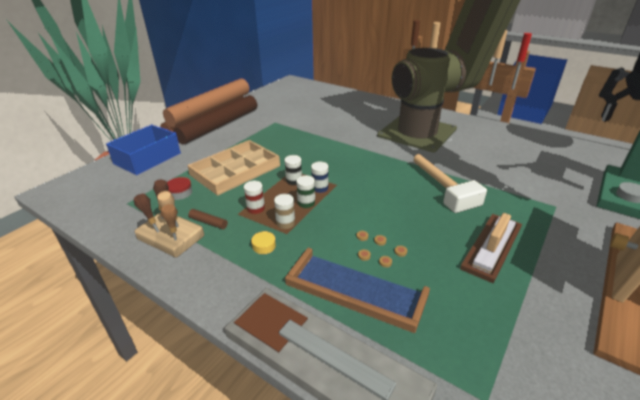

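The top view shows five blanks near (245–279, 186–208), five jar lids near (344–382, 179–243), the cradle around (187, 252), the frame around (254, 153) and the crate around (444, 219). Next I'll take finer measurements.

```bash
python3 - <<'E'
from h import *
c=arm.read_camera('top'); f=c['frame'][:,:,::-1].copy()
a=cv2.resize(f[115:300,160:300],None,fx=4,fy=4,interpolation=cv2.INTER_CUBIC)
b=cv2.resize(f[165:275,325:485],None,fx=5,fy=5,interpolation=cv2.INTER_CUBIC)
cv2.imwrite('pics/cropA.png',cv2.resize(f[115:260,165:305],None,fx=4,fy=4,interpolation=cv2.INTER_CUBIC)); cv2.imwrite('pics/cropB.png',b)
cv2.imwrite('pics/cropC.png',cv2.resize(f[205:300,165:225],None,fx=6,fy=6,interpolation=cv2.INTER_CUBIC))
hsv=cv2.cvtColor(f,cv2.COLOR_BGR2HSV)
def comps(m,z,lo,hi,box):
    M=np.zeros_like(m); x0,y0,x1,y1=box; M[y0:y1,x0:x1]=m[y0:y1,x0:x1]
    n,l,s,ce=cv2.connectedComponentsWithStats(M)
    for i in range(1,n):
        if lo<=s[i,4]<=hi: print(ce[i].round(1),s[i],px2w(c,*ce[i],z).round(4))
print('lids');comps(cv2.inRange(hsv,(0,0,150),(180,60,255)),.072,80,600,(325,160,400,260))
print('blanks');comps(cv2.inRange(hsv,(5,90,100),(30,255,255)),.008,20,200,(235,178,295,218))
E
```

```text
lids
[343.4 178.4] [336 171  16  16 206] [ 0.6304 -0.0644  0.072 ]
[380.5 178.9] [373 171  16  17 202] [ 0.6275 -0.1629  0.072 ]
[346.7 213.4] [339 206  16  16 208] [ 0.538  -0.0708  0.072 ]
[382.1 237.9] [374 230  17  17 216] [ 0.4721 -0.1617  0.072 ]
[351.5 242.8] [344 235  16  17 215] [ 0.4612 -0.0815  0.072 ]
blanks
[266. 185.] [262 181   9   9  69] [0.6245 0.1479 0.008 ]
[249. 188.] [245 184   9   9  69] [0.6169 0.1955 0.008 ]
[278.7 203.7] [275 199   9  10  69] [0.5714 0.1128 0.008 ]
[244.8 205.1] [241 201   9   9  69] [0.569  0.2074 0.008 ]
[264. 207.] [260 203   9   9  69] [0.5628 0.1539 0.008 ]
```

View pics/cropA.png

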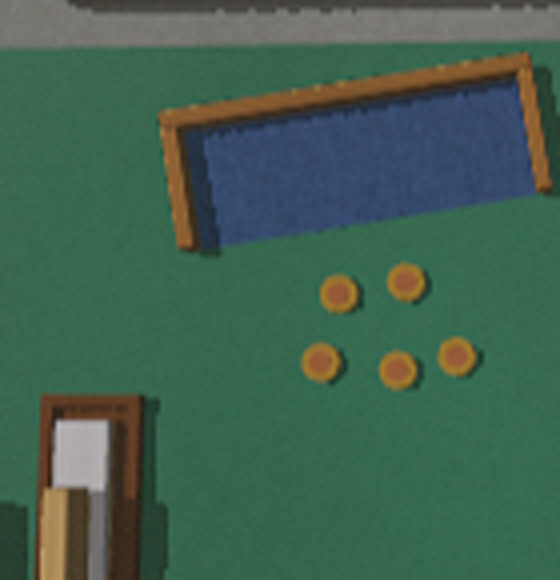

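View pics/cropB.png

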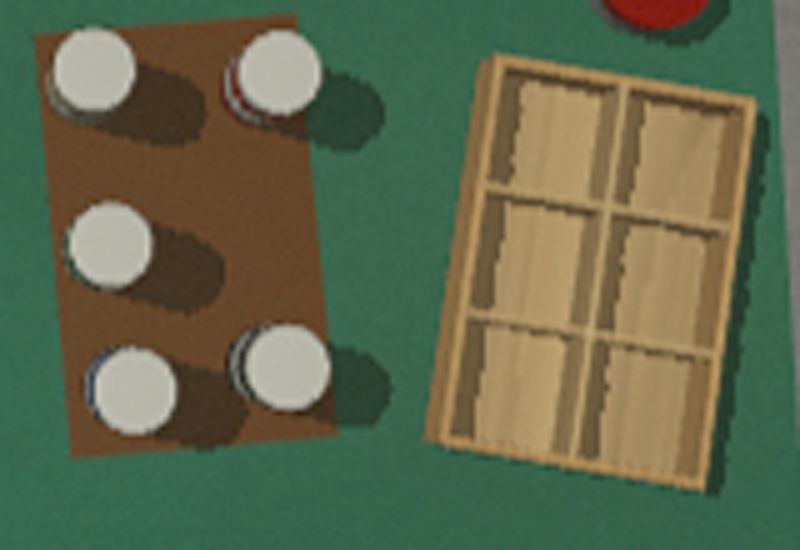

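View pics/cropC.png

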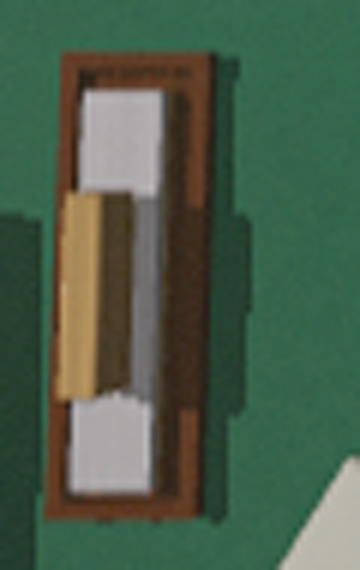

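```bash
cat > fit.py <<'E'
from h import *
def rigid(loc,w):
    loc=np.array(loc,float);w=np.array(w)[:,:2]; a=loc-loc.mean(0); b=w-w.mean(0)
    th=np.arctan2((a[:,0]*b[:,1]-a[:,1]*b[:,0]).sum(),(a*b).sum())
    R=np.array([[np.cos(th),-np.sin(th)],[np.sin(th),np.cos(th)]]); t=w.mean(0)-R@loc.mean(0)
    return t,th,R,(np.linalg.norm(loc@R.T+t-w,axis=1)*1e3).round(1)
E
python3 - <<'E'
from fit import *
c=arm.read_camera('top')
def W(pts,s,ox,oy,z): return [px2w(c,(x+.5)/s+ox-.5,(y+.5)/s+oy-.5,z) for x,y in pts]
# frame: back-left outer, back-right outer, left inner mouth, right inner mouth
t,th,R,e=rigid([[.098,.132],[.098,-.132],[0,.120],[0,-.120]],W([(160,114),(530,54),(197,247),(537,191)],4,165,115,.022)); print('frame',t,np.degrees(th),e)
for z in [(.6245,.1479),(.6169,.1955),(.5714,.1128),(.569,.2074),(.5628,.1539)]: print('  blank in frame',(R.T@(np.array(z)-t)*1e3).round(1))
t,th,R,e=rigid([[.034,.106],[-.034,.106],[-.034,-.106],[.034,-.106]][::1],[W([(x,y)],6,165,205,.014)[0] for x,y in [(63,53),(45,520),(198,520),(213,53)]]) if 0 else rigid([[.106,.034],[-.106,.034],[-.106,-.034],[.106,-.034]],W([(63,53),(45,520),(198,520),(213,53)],6,165,205,.014)); print('cradle (long as x)',t,np.degrees(th),e)
t,th,R,e=rigid([[.045,.009],[-.045,.009],[-.045,-.009],[.045,-.009]],W([(65,192),(55,400),(96,400),(102,192)],6,165,205,.067)); print('grip long x',t,np.degrees(th),e)
t,th,R,e=rigid([[.108,.073],[.108,-.073],[-.108,-.073],[-.108,.073]],W([(496,54),(755,98),(705,492),(441,441)],5,325,165,.034)); print('crate',t,np.degrees(th),e)
for x in (.07,0,-.07):
  for y in (.035,-.035): print('  cell',(R@[x,y]+t).round(4))
E
```

```text
frame [0.6664734  0.17232261] 8.594038741920809 [1.1 1.6 1.1 0.7]
  blank in frame [-45.2 -17.9]
  blank in frame [-45.6  30.3]
  blank in frame [-102.9  -44.6]
  blank in frame [-91.1  49.2]
  blank in frame [-105.3   -2.7]
cradle (long as x) [0.44275109 0.36636931] -1.2790047749190168 [0.6 0.6 0.6 0.5]
grip long x [0.4410809  0.36986466] -1.3530605935811013 [1.1 0.5 0.5 1.1]
crate [ 0.52086329 -0.34150656] -10.754380931472516 [0.1 1.1 1.6 1.7]
  cell [ 0.5962 -0.3202]
  cell [ 0.5831 -0.389 ]
  cell [ 0.5274 -0.3071]
  cell [ 0.5143 -0.3759]
  cell [ 0.4586 -0.2941]
  cell [ 0.4456 -0.3628]
```

Emit:
{"op": "servo_tool", "data": {"rotation": [[0,0,0.1],[0,0,0.2],[0,0,0.3],[0,0,0.4],[0,0,0.4],[0,0,0.4],[0,0,0.4],[0,0,0.4],[0,0,0.4],[0,0,0.4],[0,0,0.4],[0,0,0.4]], "dp": [[3,-2.2,-1],[6,-4.5,-2],[9,-6.8,-3],[12,-9,-4],[15,-11.2,-5],[18,-13.5,-6],[20.4,-15.4,-7],[20.4,-15.4,-7],[20.4,-15.4,-7],[20.4,-15.4,-7],[20.4,-15.4,-7],[20.4,-15.4,-7]], "fingers": [-1,-1,-1,-1,-1,-1,-1,-1,-1,-1,-1,-1], "grip_force": 60}}

```text
clock: 1.2
tcp_pos: [0.4407, 0.3707, 0.1618]
eef_rot: [0.012, 1.0, 0.0, 0.0]
ft_force: [0.6, 1.1, -0.3]
grip_width: 0.0854
grip_force: 0.0
```

```bash
python3 - <<'E'
from h import *
c=snap('wrist','w0.png'); print(c['cam_to_world'],c['fx'],c['cx'],c['cy'])
E
```

```text
[[ 2.43134616e-02  9.53451269e-01  3.00565355e-01  3.64353796e-01]
 [ 9.99703943e-01 -2.34708630e-02 -6.41437617e-03  3.72842022e-01]
 [ 9.38733185e-04  3.00632326e-01 -9.53739652e-01  3.04010785e-01]
 [ 0.00000000e+00  0.00000000e+00  0.00000000e+00  1.00000000e+00]] 309.70691628693146 314.8652707748206 201.04656809548294
```

View pics/w0.png

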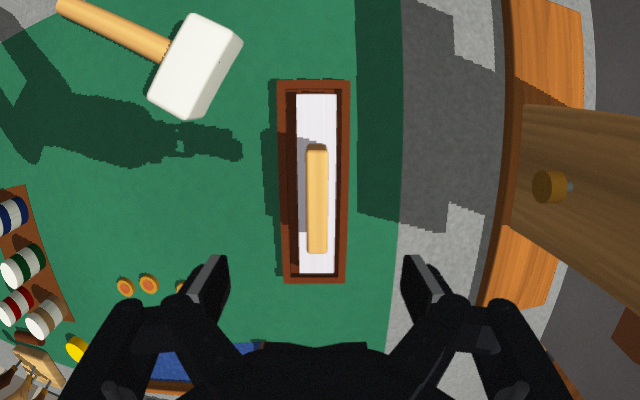

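The wrist view shows the grip's top face at columns 307–328, rows 150–253, and the cradle rim between (278, 81) and (350, 283). The fingers straddle it.

```bash
cat >> h.py <<'E'
def fe2w(c,u,v,z=0.):
    T=np.array(c['cam_to_world']); a=np.array([(u-c['cx'])/c['fx'],(v-c['cy'])/c['fy']]); r=np.linalg.norm(a)
    d=T[:3,:3]@np.array([*(a/r*np.sin(r)),np.cos(r)]); o=T[:3,3]; return o+d*(z-o[2])/d[2]
E
python3 - <<'E'
from fit import *
c=arm.read_camera('wrist')
# local long axis x
w=[fe2w(c,*p,.067) for p in [(307,150),(328,150),(327,253),(307,253)]]
print('grip',rigid([[-.045,-.009],[-.045,.009],[.045,.009],[.045,-.009]],w)[::3],np.degrees(rigid([[-.045,-.009],[-.045,.009],[.045,.009],[.045,-.009]],w)[1]))
w=[fe2w(c,*p,.022) for p in [(296,94),(336,94),(336,273),(299,273)]]
print('foot',np.array(w)[:,:2].round(4).tolist())
w=[fe2w(c,*p,.014) for p in [(278,81),(350,81),(344,283),(284,283)]]
L=[[-.106,-.034],[-.106,.034],[.106,.034],[.106,-.034]]
print('cradle',rigid(L,w)[::3],np.degrees(rigid(L,w)[1]))
E
```

```text
grip (array([0.44185533, 0.37311343]), array([1.4, 1.4, 1.2, 1.2])) -1.5111387665684572
foot [[0.3525, 0.3565], [0.3533, 0.3923], [0.5332, 0.3913], [0.5322, 0.3523]]
cradle (array([0.44527382, 0.37027016]), array([1.1, 1.1, 1.1, 1.1])) -1.425282826821159
```

Emit:
{"op": "servo_tool", "data": {"rotation": [[0,0,0],[0,0,0],[0,0,0],[0,0,0],[0,0,0],[0,0,0],[0,0,0],[0,0,0],[0,0,0],[0,0,0],[0,0,0],[0,0,0],[0,0,0],[0,0,0],[0,0,0],[0,0,0]], "dp": [[0.1,0.1,-3],[0.1,0.1,-6],[0.1,0.1,-9],[0.1,0.1,-11],[0.1,0.1,-12],[0.1,0.1,-13],[0.1,0.1,-13.2],[0.1,0.1,-13.2],[0.1,0.1,-13.2],[0.1,0.1,-13.2],[0.1,0.1,-13.2],[0.1,0.1,-13.2],[0.1,0.1,-13.2],[0.1,0.1,-13.2],[0.1,0.1,-13.2],[0.1,0.1,-13.2]], "fingers": [-1,-1,-1,-1,-1,-1,-1,-1,-0.5,0,0.3,0.6,1,1,1,1], "grip_force": 60}}

```text
clock: 2.63
tcp_pos: [0.4429, 0.3709, 0.0298]
eef_rot: [0.013, 1.0, 0.0, 0.0]
ft_force: [0.1, -0.1, 4.6]
grip_width: 0.0173
grip_force: 62.8
```

```bash
python3 - <<'E'
from h import *
o=arm.get_obs(); print(o['tcp_pos'],o['eef_rot'],o['grip_width'],o['grip_force'],o['ft_force'],o['torque'])
E
```

```text
[0.44287658 0.37092028 0.02983818] [1.29810996e-02 9.99915613e-01 3.14801650e-04 3.98869503e-04] 0.017254000328284128 62.769248485565186 [ 0.07623987 -0.08842308  4.64410857] [-0.07248277  0.063243   -0.08003281]
```

Emit:
{"op": "servo_tool", "data": {"rotation": [[0,0,0],[0,0,0],[0,0,0],[0,0,0],[0,0,0],[0,0,0]], "dp": [[0,0,0.5],[0,0,2],[0,0,4],[0,0,6],[0,0,7.5],[0,0,8]], "fingers": [1,1,1,1,1,1]}}

```text
clock: 3.13
tcp_pos: [0.4432, 0.3711, 0.1111]
eef_rot: [0.013, 1.0, 0.001, 0.001]
ft_force: [1.5, 0.5, -2.9]
grip_width: 0.0173
grip_force: 62.0
```

Emit:
{"op": "servo_tool", "data": {"rotation": [[0,0,-0.05],[0,0,-0.15],[0,0,-0.25],[0,0,-0.35],[0,0,-0.45],[0,0,-0.55],[0,0,-0.65],[0,0,-0.75],[0,0,-0.85],[0,0,-0.95],[0,0,-1.05],[0,0,-1.15],[0,0,-1.25],[0,0,-1.35],[0,0,-1.395],[0,0,-1.395],[0,0,-1.395],[0,0,-1.395]], "dp": [[0.3,-0.8,0],[0.8,-2.4,0],[1.4,-4,0],[1.9,-5.6,0],[2.5,-7.2,0],[3,-8.8,0],[3.6,-10.4,0],[4.1,-12,0],[4.7,-13.6,0],[5.2,-15.2,0],[5.8,-16.8,0],[6.3,-18.4,0],[6.8,-20,0],[7.3,-21.4,0],[7.5,-22.1,0],[7.5,-22.1,0],[7.5,-22.1,0],[7.5,-22.1,0]], "fingers": [1,1,1,1,1,1,1,1,1,1,1,1,1,1,1,1,1,1]}}

```text
clock: 4.63
tcp_pos: [0.5167, 0.1499, 0.1087]
eef_rot: [0.652, 0.758, -0.001, -0.001]
ft_force: [-0.3, -0.4, -3.0]
grip_width: 0.0174
grip_force: 61.9
```

```bash
python3 - <<'E'
from h import *
o=arm.get_obs(); print(o['tcp_pos'],o['eef_rot'],o['grip_width'],o['q'])
snap('wrist','w1.png')
E
```

```text
[0.51674342 0.14989946 0.10866578] [ 6.51688687e-01  7.58486107e-01 -5.11685110e-04 -6.47906436e-04] 0.017447880490352813 [2.03546093e-01 3.81228657e-01 1.74486322e+00 4.70658689e-04
 1.01710274e+00 5.21199493e-02]
```

View pics/w1.png

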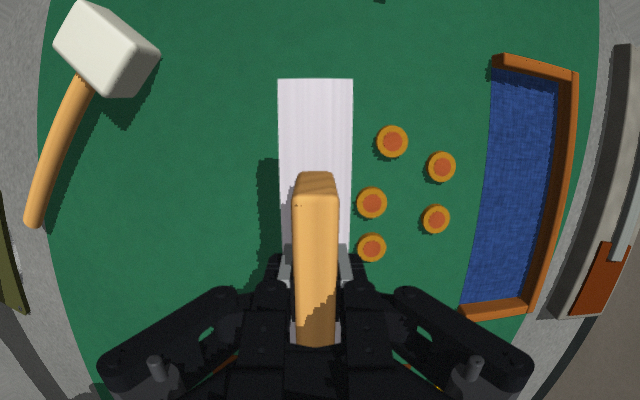

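The bar is held level behind all five blanks at (392,141), (441,166), (371,202), (436,219) and (371,248). The frame is beyond them, and its mouth is parallel to the bar.

```bash
python3 - <<'E'
from h import *
c=arm.read_camera('wrist'); th=np.radians(8.59);R=np.array([[np.cos(th),-np.sin(th)],[np.sin(th),np.cos(th)]]);t=np.array([.6665,.1723])
for p in [(392,141),(441,166),(371,202),(436,219),(371,248)]:print((R.T@(fe2w(c,*p,.008)[:2]-t)*1e3).round(1))
for p in [(278,80),(353,80),(352,230)]:print('bar',(R.T@(fe2w(c,*p,.098)[:2]-t)*1e3).round(1))
for p in [(490,75),(463,306)]:print('mouth',(R.T@(fe2w(c,*p,0.022)[:2]-t)*1e3).round(1))
print('tcp',R.T@(arm.get_obs()['tcp_pos'][:2]-t))
E
```

```text
[-89.2  51.6]
[-44.5  32.2]
[-104.1    0.3]
[-43.6 -15.4]
[-101.3  -42.2]
bar [-168.8   91. ]
bar [-132.3   91. ]
bar [-130.8   13.1]
mouth [ -9.7 112.3]
mouth [  -2.9 -104.1]
tcp [-0.15115162  0.00051367]
```

Emit:
{"op": "servo_tool", "data": {"rotation": [[0,0,0],[0,0,0],[0,0,0],[0,0,0],[0,0,0],[0,0,0],[0,0,0],[0,0,0]], "dp": [[0,0,-2],[0,0,-4],[0,0,-6],[0,0,-7.3],[0,0,-8],[0,0,-8.35],[0,0,-8.35],[0,0,-8.35]], "fingers": [1,1,1,1,1,1,1,1]}}

```text
clock: 5.4
tcp_pos: [0.518, 0.15, 0.0263]
eef_rot: [0.652, 0.758, 0.0, 0.0]
ft_force: [-0.2, 0.3, -3.4]
grip_width: 0.0172
grip_force: 61.7
```

```bash
python3 - <<'E'
from h import *
o=arm.get_obs(); print(o['tcp_pos'],o['ft_force'],o['torque'],o['grip_width'])
E
```

```text
[0.51804852 0.15003177 0.02629704] [-0.213165    0.30596856 -3.40411933] [-0.03015884  0.02726519 -0.01854941] 0.01715638183139594
```

Emit:
{"op": "servo_tool", "data": {"rotation": [[0,0,0],[0,0,0],[0,0,0],[0,0,0],[0,0,0],[0,0,0],[0,0,0],[0,0,0],[0,0,0],[0,0,0],[0,0,0],[0,0,0],[0,0,0],[0,0,0],[0,0,0],[0,0,0],[0,0,0],[0,0,0],[0,0,0],[0,0,0]], "dp": [[0.3,0.05,-0.1],[0.9,0.14,-0.1],[1.7,0.26,-0.1],[2.5,0.38,-0.1],[3.3,0.5,-0.1],[4.1,0.62,-0.1],[4.9,0.74,-0.1],[5.7,0.86,-0.1],[6.5,0.98,-0.1],[7.3,1.1,-0.1],[8.1,1.22,-0.1],[8.9,1.35,-0.1],[9.7,1.47,-0.1],[10.5,1.59,-0.1],[11.3,1.71,-0.1],[12.1,1.83,-0.1],[12.9,1.95,-0.1],[13.5,2.04,-0.1],[14,2.12,-0.1],[14.2,2.15,-0.1]], "fingers": [1,1,1,1,1,1,1,1,1,1,1,1,1,1,1,1,1,1,1,1]}}

```text
clock: 7.07
tcp_pos: [0.6606, 0.1713, 0.0248]
eef_rot: [0.652, 0.758, 0.0, 0.0]
ft_force: [-0.9, 0.6, -3.6]
grip_width: 0.0172
grip_force: 61.9
```

Emit:
{"op": "servo_tool", "data": {"rotation": [[0,0,0],[0,0,0],[0,0,0]], "dp": [[0.2,0.03,0],[0.3,0.05,0],[0.3,0.05,0]], "fingers": [1,1,1]}}

```text
clock: 7.32
tcp_pos: [0.6625, 0.1717, 0.0248]
eef_rot: [0.652, 0.758, -0.0, -0.0]
ft_force: [-1.3, -0.3, -3.8]
grip_width: 0.0177
grip_force: 61.9
```

```bash
python3 - <<'E'
from h import *
o=arm.get_obs(); print(o['tcp_pos'],o['ft_force'],o['torque'],o['grip_width'])
snap('wrist','w2.png'); snap('top','t2.png')
E
```

```text
[0.66247844 0.17165492 0.02475264] [-1.32514376 -0.25744676 -3.78535077] [-0.02607983  0.04395936  0.01765191] 0.01774127220536366
```

View pics/w2.png

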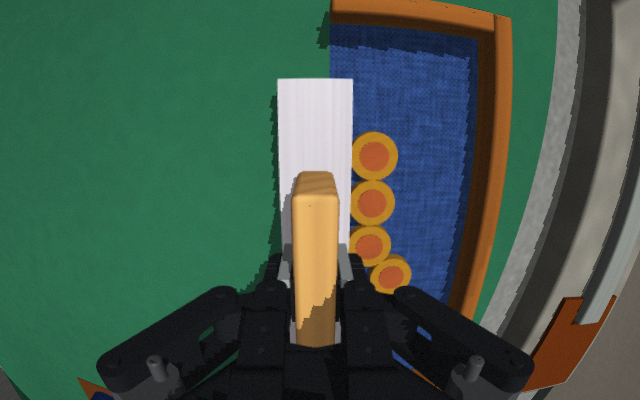

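The wrist view shows blanks at (374,156), (372,202), (370,246) and (390,275) against the bar face (column 352), past the mouth line (column 330). The fifth is hidden by the gripper, so I'll back off and look.

Emit:
{"op": "servo_tool", "data": {"rotation": [[0,0,0],[0,0,0],[0,0,0],[0,0,0],[0,0,0],[0,0,0],[0,0,0],[0,0,0],[0,0,0],[0,0,0],[0,0,0],[0,0,0]], "dp": [[-1,-0.15,0],[-3,-0.45,0],[-5,-0.75,0],[-7,-1.05,0],[-9,-1.35,1],[-11,-1.65,3],[-13,-1.95,5],[-14.5,-2.2,7],[-14.5,-2.2,8.4],[-14.5,-2.2,8.4],[-14.5,-2.2,8.4],[-14.5,-2.2,8.4]], "fingers": [1,1,1,1,1,1,1,1,1,1,1,1]}}

```text
clock: 8.42
tcp_pos: [0.5175, 0.1497, 0.1085]
eef_rot: [0.652, 0.758, 0.0, 0.0]
ft_force: [-0.5, 0.7, -3.0]
grip_width: 0.0175
grip_force: 61.9
```

```bash
python3 - <<'E'
from h import *
o=arm.get_obs(); print(o['tcp_pos'],o['eef_rot'])
c=snap('wrist','w3.png'); cv2.imwrite('pics/w3c.png',cv2.resize(c['frame'][30:330,330:600,::-1],None,fx=2,fy=2))
E
```

```text
[0.51751863 0.14965115 0.10848618] [6.52134468e-01 7.58103283e-01 1.73471695e-04 1.34833719e-04]
```

View pics/w3c.png

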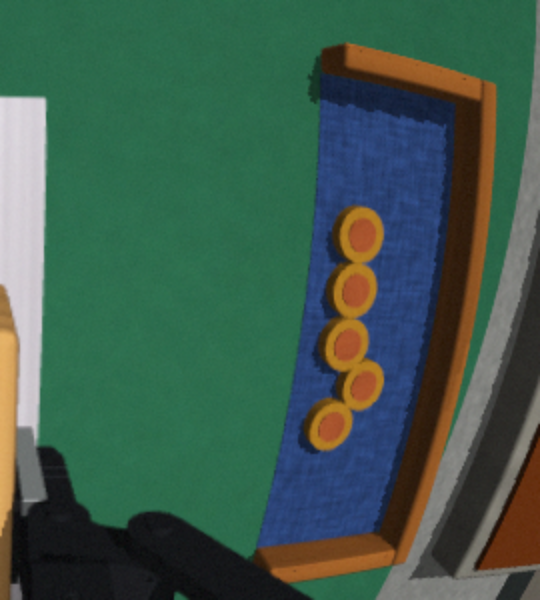

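All five blanks lie flat and clearly inside the mouth. Next the straightedge goes back.

Emit:
{"op": "servo_tool", "data": {"rotation": [[0,0,0.05],[0,0,0.15],[0,0,0.25],[0,0,0.35],[0,0,0.45],[0,0,0.55],[0,0,0.65],[0,0,0.75],[0,0,0.85],[0,0,0.95],[0,0,1.05],[0,0,1.15],[0,0,1.25],[0,0,1.35],[0,0,1.395],[0,0,1.395],[0,0,1.395],[0,0,1.395]], "dp": [[-0.3,0.8,0],[-0.8,2.4,0],[-1.4,4,0],[-1.9,5.6,0],[-2.5,7.2,0],[-3,8.8,0],[-3.6,10.4,0],[-4.1,12,0],[-4.7,13.6,0],[-5.2,15.2,0],[-5.8,16.8,0],[-6.3,18.4,0],[-6.8,20,0],[-7.2,21.3,0],[-7.4,21.9,0],[-7.4,21.9,0],[-7.4,21.9,0],[-7.4,21.9,0]], "fingers": [1,1,1,1,1,1,1,1,1,1,1,1,1,1,1,1,1,1]}}

```text
clock: 9.97
tcp_pos: [0.4433, 0.3679, 0.1078]
eef_rot: [0.014, 1.0, -0.001, -0.001]
ft_force: [0.3, 0.3, -1.9]
grip_width: 0.0176
grip_force: 61.8
```

Emit:
{"op": "servo_tool", "data": {"rotation": [[0,0,0],[0,0,0],[0,0,0],[0,0,0],[0,0,0],[0,0,0],[0,0,0],[0,0,0],[0,0,0]], "dp": [[0,0,-2],[0,0,-4],[0,0,-5.5],[0,0,-6.3],[0,0,-7],[0,0,-7.5],[0,0,-7.7],[0,0,-7.7],[0,0,-7.7]], "fingers": [1,1,1,1,1,1,1,1,1]}}

```text
clock: 10.72
tcp_pos: [0.444, 0.3689, 0.0323]
eef_rot: [0.013, 1.0, 0.0, 0.0]
ft_force: [-0.4, -0.1, -3.3]
grip_width: 0.0175
grip_force: 61.8
```

```bash
python3 - <<'E'
from h import *
o=arm.get_obs(); print(o['tcp_pos'],o['eef_rot'],o['ft_force'],o['torque'])
E
```

```text
[0.44399035 0.36893584 0.03234822] [1.29649946e-02 9.99915795e-01 3.25483702e-04 4.54300322e-04] [-0.37198059 -0.1363225  -3.3059477 ] [-0.04249313  0.01448972  0.07846349]
```

Emit:
{"op": "servo_tool", "data": {"rotation": [[0,0,0],[0,0,0],[0,0,0],[0,0,0],[0,0,0],[0,0,0],[0,0,0],[0,0,0],[0,0,0],[0,0,0],[0,0,0],[0,0,0],[0,0,0],[0,0,0],[0,0,0]], "dp": [[0,0,-0.1],[0,0,-0.2],[0,0,-0.2],[0,0,-0.2],[0,0,-0.2],[0,0,-0.2],[0,0,-0.2],[0,0,-0.2],[0,0,2],[0,0,5],[0,0,8],[0,0,11],[0,0,14],[0,0,14],[0,0,14]], "fingers": [1,1,1,1,0.8,0.4,0,0,0,0,0,0,0,0,0]}}

```text
clock: 11.97
tcp_pos: [0.445, 0.3697, 0.1745]
eef_rot: [0.013, 1.0, 0.002, 0.002]
ft_force: [-0.5, -0.5, -0.3]
grip_width: 0.0427
grip_force: 0.0
```

```bash
cat > look.py <<'E'
from h import *
c=arm.read_camera('top'); f=c['frame'][:,:,::-1]; hsv=cv2.cvtColor(f,cv2.COLOR_BGR2HSV)
def comps(m,z,lo,hi,box):
    M=np.zeros_like(m); x0,y0,x1,y1=box; M[y0:y1,x0:x1]=m[y0:y1,x0:x1]
    n,l,s,ce=cv2.connectedComponentsWithStats(M)
    for i in range(1,n):
        if lo<=s[i,4]<=hi: print(ce[i].round(1),s[i,4],px2w(c,*ce[i],z)[:2].round(4))
if __name__=='__main__':
    print('lids');comps(cv2.inRange(hsv,(0,0,150),(180,60,255)),.072,80,600,(315,130,480,300))
    print('blanks');comps(cv2.inRange(hsv,(5,90,100),(30,255,255)),.008,20,400,(215,140,300,240))
    o=arm.get_obs(); print(o['clock'],o['tcp_pos'],o['eef_rot'],o['grip_width'])
E
python3 look.py; python3 - <<'E'
from h import *
snap('wrist','w4.png'); c=snap('top','t4.png')
E
```

```text
lids
[343.4 178.4] 208 [ 0.6304 -0.0644]
[380.5 178.9] 202 [ 0.6275 -0.1629]
[346.6 213.5] 212 [ 0.5377 -0.0706]
[382.1 237.9] 216 [ 0.4721 -0.1617]
[351.6 242.8] 217 [ 0.4611 -0.0816]
blanks
[226.1 141.5] 90 [0.7506 0.2599]
[297.9 148.5] 57 [0.7272 0.0568]
[255.3 160.6] 334 [0.6944 0.1776]
12.0167 [0.44380093 0.36885115 0.17269716] [1.28966649e-02 9.99916293e-01 6.14825083e-04 8.39354396e-04] 0.04270996388294476
```

View pics/w4.png

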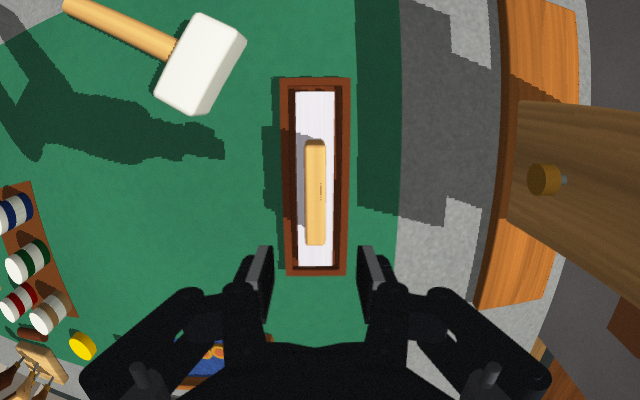

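The straightedge is standing in its cradle: the grip is at (315,192) and the foot sits inside the rim. Now the jars, starting with the far pad-side one.

Emit:
{"op": "servo_tool", "data": {"rotation": [[0,0,-0.03],[0,0,-0.1],[0,0,-0.17],[0,0,-0.24],[0,0,-0.31],[0,0,-0.38],[0,0,-0.45],[0,0,-0.52],[0,0,-0.59],[0,0,-0.66],[0,0,-0.73],[0,0,-0.8],[0,0,-0.87],[0,0,-0.92],[0,0,-0.947],[0,0,-0.947],[0,0,-0.947]], "dp": [[0.6,-1.4,0],[1.9,-4.4,0],[3.2,-7.4,0],[4.5,-10.4,0],[5.8,-13.4,0],[7.1,-16.4,0],[8.4,-19.4,0],[9.7,-22.4,0],[11,-25.5,0],[12.3,-28.5,0],[13.6,-31.5,0],[14.9,-34.5,0],[16.2,-37.5,0],[17.4,-40.3,0],[18.3,-42.4,0],[18.7,-43.3,0],[18.7,-43.3,0]], "fingers": [-0.5,-0.5,-0.5,-0.5,-0.5,-0.5,-0.5,-0.5,-0.5,-0.5,-0.5,-0.5,-0.5,-0.5,-0.5,-0.5,-0.5], "grip_force": 40}}

```text
clock: 13.53
tcp_pos: [0.6306, -0.0663, 0.1699]
eef_rot: [0.468, 0.884, -0.001, -0.001]
ft_force: [-0.1, 0.3, -1.4]
grip_width: 0.0642
grip_force: 0.0
```

```bash
python3 look.py; python3 - <<'E'
from h import *
snap('wrist','w5.png')
E
```

```text
lids
[343.6 181.7] 95 [ 0.6219 -0.0647]
[346.6 213.5] 212 [ 0.5377 -0.0706]
[382.1 238. ] 222 [ 0.4719 -0.1615]
[351.5 242.8] 220 [ 0.461  -0.0815]
blanks
[226.3 141.5] 91 [0.7506 0.2595]
[297.9 148.5] 57 [0.7272 0.0568]
[255.5 160.6] 337 [0.6944 0.1771]
13.5833 [ 0.62973236 -0.06458429  0.17014238] [ 4.67887540e-01  8.83786471e-01 -2.06566940e-04 -1.63736252e-03] 0.06384674646625975
```

View pics/w5.png

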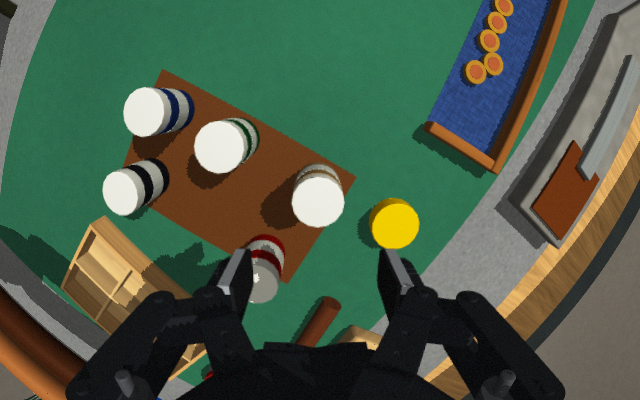

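The wrist view has jar lids at (318,202), (220,147), (146,111), (124,190) and (262,287). The wax puck at (395,224) is low and clear of the fingers.

```bash
python3 - <<'E'
from h import *
c=arm.read_camera('wrist')
for p in [(318,202),(220,147),(146,111),(124,190),(262,285)]: print(fe2w(c,*p,.072)[:2].round(4))
E
```

```text
[ 0.6316 -0.0613]
[ 0.5403 -0.0675]
[ 0.4654 -0.0767]
[ 0.4769 -0.1528]
[ 0.6344 -0.1569]
```

Emit:
{"op": "servo_tool", "data": {"rotation": [[0,0,0],[0,0,0],[0,0,0],[0,0,0],[0,0,0],[0,0,0],[0,0,0],[0,0,0],[0,0,0],[0,0,0],[0,0,0],[0,0,0],[0,0,0]], "dp": [[0.1,0.1,-3],[0.1,0.1,-6],[0.1,0.1,-9],[0.1,0.1,-11],[0.1,0.1,-12.5],[0.1,0.1,-13.2],[0.1,0.1,-13.2],[0.1,0.1,-13.2],[0.1,0.1,-13.2],[0.1,0.1,-13.2],[0.1,0.1,-13.2],[0.1,0.1,-13.2],[0.1,0.1,-13.2]], "fingers": [-0.5,-0.5,-0.5,-0.5,-0.5,-0.5,-0.5,-0.3,-0.1,0.2,1,1,1]}}

```text
clock: 14.77
tcp_pos: [0.6325, -0.0632, 0.0414]
eef_rot: [0.468, 0.884, 0.001, 0.001]
ft_force: [-2.2, 1.1, 6.9]
grip_width: 0.0429
grip_force: 41.2
```

Emit:
{"op": "servo_tool", "data": {"rotation": [[0,0,0],[0,0,0],[0,0,0],[0,0,0],[0,0,0],[0,0,0],[0,0,0],[0,0,0]], "dp": [[0,0,0.5],[0,0,2],[0,0,4],[0,0,6],[0,0,8],[0,0,10],[0,0,11],[0,0,11]], "fingers": [1,1,1,1,1,1,1,1]}}

```text
clock: 15.43
tcp_pos: [0.6333, -0.0638, 0.1527]
eef_rot: [0.468, 0.884, 0.001, 0.003]
ft_force: [0.8, -0.5, -1.6]
grip_width: 0.0431
grip_force: 41.0
```

Emit:
{"op": "servo_tool", "data": {"rotation": [[0,0,0],[0,0,0],[0,0,0],[0,0,0],[0,0,0],[0,0,0],[0,0,0],[0,0,0],[0,0,0],[0,0,0],[0,0,0],[0,0,0],[0,0,0]], "dp": [[-0.2,-1,0],[-0.5,-3.5,0],[-0.9,-6.5,0],[-1.3,-9.5,0],[-1.8,-12.5,0],[-2.2,-15.5,0],[-2.6,-18.5,0],[-3,-21.5,0],[-3.4,-24,0],[-3.6,-25.3,0],[-3.6,-25.7,0],[-3.6,-25.7,0],[-3.6,-25.7,0]], "fingers": [1,1,1,1,1,1,1,1,1,1,1,1,1]}}

```text
clock: 16.52
tcp_pos: [0.5951, -0.3191, 0.1489]
eef_rot: [0.467, 0.884, 0.001, -0.001]
ft_force: [0.4, 0.7, -1.9]
grip_width: 0.0427
grip_force: 41.0
```

Emit:
{"op": "servo_tool", "data": {"rotation": [[0,0,0],[0,0,0],[0,0,0],[0,0,0],[0,0,0],[0,0,0],[0,0,0],[0,0,0]], "dp": [[0,0,-2],[0,0,-4.5],[0,0,-7],[0,0,-9],[0,0,-10],[0,0,-10.5],[0,0,-10.6],[0,0,-10.6]], "fingers": [1,1,1,1,1,1,1,1]}}

```text
clock: 17.18
tcp_pos: [0.5955, -0.3187, 0.0452]
eef_rot: [0.467, 0.884, 0.0, -0.0]
ft_force: [-1.0, 0.5, 1.8]
grip_width: 0.0433
grip_force: 40.9
```

Emit:
{"op": "servo_tool", "data": {"rotation": [[0,0,0],[0,0,0],[0,0,0],[0,0,0],[0,0,0],[0,0,0],[0,0,0],[0,0,0],[0,0,0],[0,0,0]], "dp": [[0,0,0],[0,0,0],[0,0,0],[0,0,0],[0,0,0],[0,0,2],[0,0,5],[0,0,8],[0,0,11],[0,0,11]], "fingers": [0,-0.2,-0.35,-0.35,-0.35,-0.35,-0.35,-0.4,-0.5,-0.5]}}

```text
clock: 18.02
tcp_pos: [0.5995, -0.3228, 0.161]
eef_rot: [0.467, 0.884, -0.0, 0.006]
ft_force: [0.4, -1.0, 0.9]
grip_width: 0.0638
grip_force: 0.0
```

```bash
python3 look.py; python3 - <<'E'
from h import *
snap('wrist','w6.png')
E
```

```text
lids
[380.6 179. ] 210 [ 0.6274 -0.163 ]
[440.5 189.9] 215 [ 0.5955 -0.3209]
[346.6 213.5] 212 [ 0.5377 -0.0706]
[382.1 238. ] 220 [ 0.4721 -0.1616]
[351.6 242.8] 218 [ 0.461  -0.0816]
blanks
[226.5 141.5] 92 [0.7507 0.2589]
[297.9 148.5] 57 [0.7272 0.0568]
[255.4 160.6] 335 [0.6944 0.1773]
18.0667 [ 0.59828771 -0.32214032  0.15827855] [ 4.67485246e-01  8.83988868e-01 -3.23718228e-04  4.59569222e-03] 0.06420234570216683
```

View pics/w6.png

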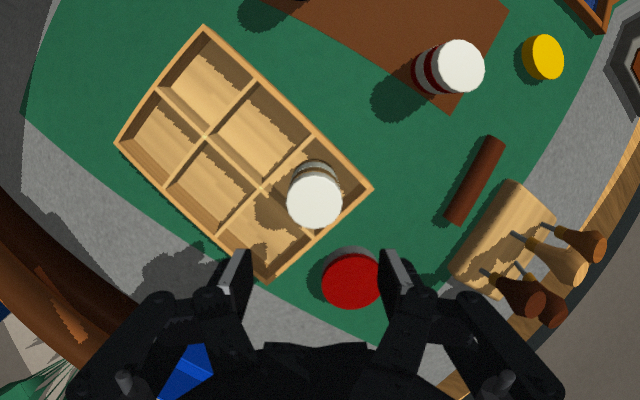

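Jar A stands upright in its cell; its lid is at (314,202). Next is the red jar.

Emit:
{"op": "servo_tool", "data": {"rotation": [[0,0,0],[0,0,0],[0,0,0],[0,0,0],[0,0,0],[0,0,0],[0,0,0],[0,0,0]], "dp": [[0.5,2.5,0],[1.1,5.5,0],[1.7,8.5,0],[2.3,11.5,0],[2.9,14.3,0],[3.2,15.6,0],[3.2,15.6,0],[3.2,15.6,0]], "fingers": [-0.5,-0.5,-0.5,-0.5,-0.5,-0.5,-0.5,-0.5]}}

```text
clock: 18.78
tcp_pos: [0.627, -0.1642, 0.1526]
eef_rot: [0.467, 0.884, -0.001, -0.001]
ft_force: [-0.8, -0.4, 0.1]
grip_width: 0.064
grip_force: 0.0
```

Emit:
{"op": "servo_tool", "data": {"rotation": [[0,0,0],[0,0,0],[0,0,0],[0,0,0],[0,0,0],[0,0,0],[0,0,0],[0,0,0],[0,0,0],[0,0,0],[0,0,0],[0,0,0]], "dp": [[0,0,-3],[0,0,-6],[0,0,-9],[0,0,-10.8],[0,0,-11.4],[0,0,-11.4],[0,0,-11.4],[0,0,-11.4],[0,0,-11.4],[0,0,-11.4],[0,0,-11.4],[0,0,-11.4]], "fingers": [-0.5,-0.5,-0.5,-0.5,-0.5,-0.5,-0.3,-0.1,0.2,1,1,1]}}

```text
clock: 19.78
tcp_pos: [0.6291, -0.1651, 0.0416]
eef_rot: [0.467, 0.884, 0.0, 0.002]
ft_force: [1.6, -1.4, 5.9]
grip_width: 0.043
grip_force: 41.4
```

Emit:
{"op": "servo_tool", "data": {"rotation": [[0,0,0],[0,0,0],[0,0,0],[0,0,0],[0,0,0],[0,0,0],[0,0,0],[0,0,0]], "dp": [[0,0,0.5],[0,0,2],[0,0,4],[0,0,6],[0,0,8],[0,0,10],[0,0,11],[0,0,11]], "fingers": [1,1,1,1,1,1,1,1]}}

```text
clock: 20.45
tcp_pos: [0.6288, -0.1645, 0.1524]
eef_rot: [0.467, 0.884, 0.0, 0.002]
ft_force: [0.4, 0.6, -1.7]
grip_width: 0.043
grip_force: 41.1
```

Emit:
{"op": "servo_tool", "data": {"rotation": [[0,0,0],[0,0,0],[0,0,0],[0,0,0],[0,0,0],[0,0,0],[0,0,0],[0,0,0],[0,0,0],[0,0,0],[0,0,0],[0,0,0]], "dp": [[-0.2,-1,0],[-0.7,-3.5,0],[-1.3,-6.5,0],[-1.9,-9.5,0],[-2.5,-12.5,0],[-3.1,-15.5,0],[-3.7,-18.5,0],[-4.2,-21,0],[-4.5,-22.2,0],[-4.5,-22.5,0],[-4.5,-22.5,0],[-4.5,-22.5,0]], "fingers": [1,1,1,1,1,1,1,1,1,1,1,1]}}

```text
clock: 21.45
tcp_pos: [0.5822, -0.3879, 0.1487]
eef_rot: [0.467, 0.884, 0.001, -0.001]
ft_force: [-0.4, 0.4, -1.4]
grip_width: 0.0431
grip_force: 41.1
```

Emit:
{"op": "servo_tool", "data": {"rotation": [[0,0,0],[0,0,0],[0,0,0],[0,0,0],[0,0,0],[0,0,0],[0,0,0],[0,0,0]], "dp": [[0,0,-2],[0,0,-4.5],[0,0,-7],[0,0,-9],[0,0,-10],[0,0,-10.5],[0,0,-10.6],[0,0,-10.6]], "fingers": [1,1,1,1,1,1,1,1]}}

```text
clock: 22.12
tcp_pos: [0.5831, -0.3874, 0.0454]
eef_rot: [0.467, 0.884, 0.0, -0.0]
ft_force: [-1.6, 2.7, 2.1]
grip_width: 0.043
grip_force: 41.5
```

Emit:
{"op": "servo_tool", "data": {"rotation": [[0,0,0],[0,0,0],[0,0,0],[0,0,0],[0,0,0],[0,0,0],[0,0,0],[0,0,0],[0,0,0],[0,0,0]], "dp": [[0,0,0],[0,0,0],[0,0,0],[0,0,0],[0,0,0],[0,0,2],[0,0,5],[0,0,8],[0,0,11],[0,0,11]], "fingers": [0,-0.2,-0.35,-0.35,-0.35,-0.35,-0.35,-0.4,-0.5,-0.5]}}

```text
clock: 22.95
tcp_pos: [0.5861, -0.3923, 0.1612]
eef_rot: [0.468, 0.884, -0.001, 0.006]
ft_force: [0.7, -1.7, 0.6]
grip_width: 0.0637
grip_force: 0.0
```

```bash
python3 look.py
```

```text
lids
[440.5 189.9] 214 [ 0.5954 -0.3209]
[465.7 194.6] 218 [ 0.582  -0.3872]
[346.6 213.5] 212 [ 0.5377 -0.0706]
[382.1 238. ] 217 [ 0.472  -0.1617]
[351.6 242.8] 216 [ 0.4612 -0.0815]
blanks
[226.3 141.5] 91 [0.7506 0.2595]
[297.9 148.5] 57 [0.7272 0.0568]
[255.2 160.6] 333 [0.6944 0.1778]
23.0 [ 0.58498361 -0.39149547  0.15844532] [ 4.67537370e-01  8.83961109e-01 -8.21471843e-04  4.57064491e-03] 0.06416232601704064
```

Emit:
{"op": "servo_tool", "data": {"rotation": [[0,0,0],[0,0,0],[0,0,0],[0,0,0],[0,0,0],[0,0,0],[0,0,0],[0,0,0],[0,0,0],[0,0,0],[0,0,0],[0,0,0],[0,0,0]], "dp": [[-0.2,1.5,0],[-0.7,5,0],[-1.2,8.5,0],[-1.7,12,0],[-2.2,15.5,0],[-2.7,19,0],[-3.2,22.5,0],[-3.6,26,0],[-4,29,0],[-4.3,31,0],[-4.4,31.8,0],[-4.4,31.8,0],[-4.4,31.8,0]], "fingers": [-0.5,-0.5,-0.5,-0.5,-0.5,-0.5,-0.5,-0.5,-0.5,-0.5,-0.5,-0.5,-0.5]}}

```text
clock: 24.08
tcp_pos: [0.538, -0.0713, 0.153]
eef_rot: [0.467, 0.884, -0.001, -0.001]
ft_force: [-0.9, 0.1, -0.2]
grip_width: 0.0641
grip_force: 0.0
```

Emit:
{"op": "servo_tool", "data": {"rotation": [[0,0,0],[0,0,0],[0,0,0],[0,0,0],[0,0,0],[0,0,0],[0,0,0],[0,0,0],[0,0,0],[0,0,0],[0,0,0],[0,0,0]], "dp": [[0,0,-3],[0,0,-6],[0,0,-9],[0,0,-10.8],[0,0,-11.4],[0,0,-11.4],[0,0,-11.4],[0,0,-11.4],[0,0,-11.4],[0,0,-11.4],[0,0,-11.4],[0,0,-11.4]], "fingers": [-0.5,-0.5,-0.5,-0.5,-0.5,-0.5,-0.3,-0.1,0.2,1,1,1]}}

```text
clock: 25.08
tcp_pos: [0.5399, -0.072, 0.0413]
eef_rot: [0.467, 0.884, 0.0, 0.002]
ft_force: [-1.5, -2.2, 7.3]
grip_width: 0.0424
grip_force: 41.2
```

Emit:
{"op": "servo_tool", "data": {"rotation": [[0,0,0],[0,0,0],[0,0,0],[0,0,0],[0,0,0],[0,0,0],[0,0,0],[0,0,0]], "dp": [[0,0,0.5],[0,0,2],[0,0,4],[0,0,6],[0,0,8],[0,0,10],[0,0,11],[0,0,11]], "fingers": [1,1,1,1,1,1,1,1]}}

```text
clock: 25.75
tcp_pos: [0.54, -0.0714, 0.1522]
eef_rot: [0.467, 0.884, 0.001, 0.002]
ft_force: [0.3, -0.4, -2.2]
grip_width: 0.043
grip_force: 41.0
```

Emit:
{"op": "servo_tool", "data": {"rotation": [[0,0,0],[0,0,0],[0,0,0],[0,0,0],[0,0,0],[0,0,0],[0,0,0],[0,0,0],[0,0,0],[0,0,0],[0,0,0],[0,0,0]], "dp": [[-0.1,-1,0],[-0.2,-3.5,0],[-0.4,-6.5,0],[-0.5,-9.5,0],[-0.7,-12.5,0],[-0.8,-15.5,0],[-1,-18.5,0],[-1.1,-21.5,0],[-1.2,-23.2,0],[-1.2,-23.6,0],[-1.2,-23.6,0],[-1.2,-23.6,0]], "fingers": [1,1,1,1,1,1,1,1,1,1,1,1]}}

```text
clock: 26.75
tcp_pos: [0.5256, -0.3062, 0.1486]
eef_rot: [0.468, 0.884, 0.001, -0.002]
ft_force: [-0.1, -0.2, -1.3]
grip_width: 0.0431
grip_force: 41.0
```

Emit:
{"op": "servo_tool", "data": {"rotation": [[0,0,0],[0,0,0],[0,0,0],[0,0,0],[0,0,0],[0,0,0],[0,0,0],[0,0,0]], "dp": [[0,0,-2],[0,0,-4.5],[0,0,-7],[0,0,-9],[0,0,-10],[0,0,-10.5],[0,0,-10.6],[0,0,-10.6]], "fingers": [1,1,1,1,1,1,1,1]}}

```text
clock: 27.42
tcp_pos: [0.5255, -0.3049, 0.0454]
eef_rot: [0.467, 0.884, 0.0, -0.001]
ft_force: [-5.0, 3.0, 8.0]
grip_width: 0.043
grip_force: 41.9
```

Emit:
{"op": "servo_tool", "data": {"rotation": [[0,0,0],[0,0,0],[0,0,0],[0,0,0],[0,0,0],[0,0,0],[0,0,0],[0,0,0],[0,0,0],[0,0,0]], "dp": [[0,0,0],[0,0,0],[0,0,0],[0,0,0],[0,0,0],[0,0,2],[0,0,5],[0,0,8],[0,0,11],[0,0,11]], "fingers": [0,-0.2,-0.35,-0.35,-0.35,-0.35,-0.35,-0.4,-0.5,-0.5]}}

```text
clock: 28.25
tcp_pos: [0.5304, -0.3099, 0.1603]
eef_rot: [0.467, 0.884, -0.001, 0.006]
ft_force: [0.6, -0.7, 0.5]
grip_width: 0.0644
grip_force: 0.0
```

```bash
python3 look.py
```

```text
lids
[438.5 188.5] 138 [ 0.5994 -0.3158]
[465.4 190.4] 87 [ 0.593 -0.387]
[435.8 216.9] 222 [ 0.5245 -0.3051]
[382.1 238. ] 220 [ 0.4721 -0.1616]
[351.6 242.8] 218 [ 0.461  -0.0816]
blanks
[226.3 141.5] 91 [0.7506 0.2595]
[297.9 148.5] 57 [0.7272 0.0568]
[255.3 160.6] 333 [0.6945 0.1777]
28.3 [ 0.52918647 -0.30910379  0.15778238] [ 4.67455242e-01  8.84006074e-01 -4.58301968e-04  4.31832167e-03] 0.06445129732501467
```

Emit:
{"op": "servo_tool", "data": {"rotation": [[0,0,0],[0,0,0],[0,0,0],[0,0,0],[0,0,0],[0,0,0],[0,0,0],[0,0,0]], "dp": [[-0.8,2,0],[-1.9,5,0],[-3,8,0],[-4.1,11,0],[-5,13.5,0],[-5.4,14.5,0],[-5.4,14.5,0],[-5.4,14.5,0]], "fingers": [-0.5,-0.5,-0.5,-0.5,-0.5,-0.5,-0.5,-0.5]}}

```text
clock: 28.97
tcp_pos: [0.4728, -0.1626, 0.1535]
eef_rot: [0.467, 0.884, -0.0, 0.0]
ft_force: [0.8, -2.0, 0.5]
grip_width: 0.064
grip_force: 0.0
```

Emit:
{"op": "servo_tool", "data": {"rotation": [[0,0,0],[0,0,0],[0,0,0],[0,0,0],[0,0,0],[0,0,0],[0,0,0],[0,0,0],[0,0,0],[0,0,0],[0,0,0],[0,0,0]], "dp": [[0,0,-3],[0,0,-6],[0,0,-9],[0,0,-10.8],[0,0,-11.4],[0,0,-11.4],[0,0,-11.4],[0,0,-11.4],[0,0,-11.4],[0,0,-11.4],[0,0,-11.4],[0,0,-11.4]], "fingers": [-0.5,-0.5,-0.5,-0.5,-0.5,-0.5,-0.3,-0.1,0.2,1,1,1]}}

```text
clock: 29.97
tcp_pos: [0.4739, -0.1632, 0.0412]
eef_rot: [0.467, 0.884, -0.0, 0.002]
ft_force: [0.6, -2.0, 7.2]
grip_width: 0.0429
grip_force: 41.2
```

Emit:
{"op": "servo_tool", "data": {"rotation": [[0,0,0],[0,0,0],[0,0,0],[0,0,0],[0,0,0],[0,0,0],[0,0,0],[0,0,0]], "dp": [[0,0,0.5],[0,0,2],[0,0,4],[0,0,6],[0,0,8],[0,0,10],[0,0,11],[0,0,11]], "fingers": [1,1,1,1,1,1,1,1]}}

```text
clock: 30.63
tcp_pos: [0.4738, -0.1627, 0.152]
eef_rot: [0.467, 0.884, 0.0, 0.002]
ft_force: [0.7, 0.8, -2.3]
grip_width: 0.0427
grip_force: 40.9
```

Emit:
{"op": "servo_tool", "data": {"rotation": [[0,0,0],[0,0,0],[0,0,0],[0,0,0],[0,0,0],[0,0,0],[0,0,0],[0,0,0],[0,0,0],[0,0,0],[0,0,0]], "dp": [[-0.2,-1,0],[-0.5,-3.5,0],[-0.9,-6.5,0],[-1.3,-9.5,0],[-1.7,-12.5,0],[-2.1,-15.5,0],[-2.5,-18,0],[-2.7,-19.6,0],[-2.7,-20,0],[-2.7,-20,0],[-2.7,-20,0]], "fingers": [1,1,1,1,1,1,1,1,1,1,1]}}

```text
clock: 31.55
tcp_pos: [0.4449, -0.3611, 0.1488]
eef_rot: [0.468, 0.884, 0.001, -0.001]
ft_force: [-0.0, 0.0, -1.0]
grip_width: 0.0428
grip_force: 41.0
```

Emit:
{"op": "servo_tool", "data": {"rotation": [[0,0,0],[0,0,0],[0,0,0],[0,0,0],[0,0,0],[0,0,0],[0,0,0],[0,0,0]], "dp": [[0,0,-2],[0,0,-4.5],[0,0,-7],[0,0,-9],[0,0,-10],[0,0,-10.5],[0,0,-10.6],[0,0,-10.6]], "fingers": [1,1,1,1,1,1,1,1]}}

```text
clock: 32.22
tcp_pos: [0.4445, -0.3595, 0.0454]
eef_rot: [0.467, 0.884, 0.001, -0.002]
ft_force: [-3.7, 5.0, 9.1]
grip_width: 0.043
grip_force: 42.1
```

Emit:
{"op": "servo_tool", "data": {"rotation": [[0,0,0],[0,0,0],[0,0,0],[0,0,0],[0,0,0],[0,0,0],[0,0,0],[0,0,0],[0,0,0],[0,0,0]], "dp": [[0,0,0],[0,0,0],[0,0,0],[0,0,0],[0,0,0],[0,0,2],[0,0,5],[0,0,8],[0,0,11],[0,0,11]], "fingers": [0,-0.2,-0.35,-0.35,-0.35,-0.35,-0.35,-0.4,-0.5,-0.5]}}

```text
clock: 33.05
tcp_pos: [0.4489, -0.3654, 0.1601]
eef_rot: [0.467, 0.884, -0.002, 0.006]
ft_force: [0.5, -0.6, 1.0]
grip_width: 0.0643
grip_force: 0.0
```

```bash
python3 look.py
```

```text
lids
[440.6 189.9] 213 [ 0.5955 -0.321 ]
[465.7 194.6] 215 [ 0.5819 -0.3873]
[435.8 216.9] 219 [ 0.5243 -0.3051]
[351.5 242.8] 215 [ 0.4612 -0.0815]
[458.1 247.9] 223 [ 0.4425 -0.3595]
blanks
[226.3 141.5] 91 [0.7506 0.2595]
[297.9 148.5] 57 [0.7272 0.0568]
[255.3 160.6] 334 [0.6945 0.1778]
33.1 [ 0.44785273 -0.36449635  0.15758557] [ 0.46745601  0.88400595 -0.00112926  0.00413306] 0.06439650619711274
```

Emit:
{"op": "servo_tool", "data": {"rotation": [[0,0,0],[0,0,0],[0,0,0],[0,0,0],[0,0,0],[0,0,0],[0,0,0],[0,0,0],[0,0,0],[0,0,0],[0,0,0],[0,0,0]], "dp": [[0.1,1.5,0],[0.3,5,0],[0.5,8.5,0],[0.7,12,0],[0.9,15.5,0],[1.1,19,0],[1.3,22.5,0],[1.5,26,0],[1.6,27.6,0],[1.6,28.1,0],[1.6,28.1,0],[1.6,28.1,0]], "fingers": [-0.5,-0.5,-0.5,-0.5,-0.5,-0.5,-0.5,-0.5,-0.5,-0.5,-0.5,-0.5]}}

```text
clock: 34.1
tcp_pos: [0.4608, -0.0812, 0.153]
eef_rot: [0.467, 0.884, -0.0, -0.001]
ft_force: [0.8, -0.1, -0.1]
grip_width: 0.064
grip_force: 0.0
```

Emit:
{"op": "servo_tool", "data": {"rotation": [[0,0,0],[0,0,0],[0,0,0],[0,0,0],[0,0,0],[0,0,0],[0,0,0],[0,0,0],[0,0,0],[0,0,0],[0,0,0],[0,0,0]], "dp": [[0,0,-3],[0,0,-6],[0,0,-9],[0,0,-10.8],[0,0,-11.4],[0,0,-11.4],[0,0,-11.4],[0,0,-11.4],[0,0,-11.4],[0,0,-11.4],[0,0,-11.4],[0,0,-11.4]], "fingers": [-0.5,-0.5,-0.5,-0.5,-0.5,-0.5,-0.3,-0.1,0.2,1,1,1]}}

```text
clock: 35.1
tcp_pos: [0.4629, -0.082, 0.0411]
eef_rot: [0.467, 0.884, 0.0, 0.002]
ft_force: [-0.1, -2.2, 8.3]
grip_width: 0.043
grip_force: 41.4
```

Emit:
{"op": "servo_tool", "data": {"rotation": [[0,0,0],[0,0,0],[0,0,0],[0,0,0],[0,0,0],[0,0,0],[0,0,0],[0,0,0]], "dp": [[0,0,0.5],[0,0,2],[0,0,4],[0,0,6],[0,0,8],[0,0,10],[0,0,11],[0,0,11]], "fingers": [1,1,1,1,1,1,1,1]}}

```text
clock: 35.77
tcp_pos: [0.4629, -0.0814, 0.1523]
eef_rot: [0.467, 0.884, 0.001, 0.002]
ft_force: [0.2, 0.2, -1.8]
grip_width: 0.0429
grip_force: 41.0
```

Emit:
{"op": "servo_tool", "data": {"rotation": [[0,0,0],[0,0,0],[0,0,0],[0,0,0],[0,0,0],[0,0,0],[0,0,0],[0,0,0],[0,0,0],[0,0,0],[0,0,0]], "dp": [[0,-1,0],[-0.1,-3.5,0],[-0.1,-6.5,0],[-0.2,-9.5,0],[-0.2,-12.5,0],[-0.3,-15.5,0],[-0.3,-18.5,0],[-0.3,-20.7,0],[-0.3,-21.3,0],[-0.3,-21.3,0],[-0.3,-21.3,0]], "fingers": [1,1,1,1,1,1,1,1,1,1,1]}}

```text
clock: 36.68
tcp_pos: [0.4573, -0.2936, 0.1484]
eef_rot: [0.468, 0.884, 0.001, -0.002]
ft_force: [-1.3, 0.6, -2.4]
grip_width: 0.0429
grip_force: 41.2
```

Emit:
{"op": "servo_tool", "data": {"rotation": [[0,0,0],[0,0,0],[0,0,0],[0,0,0],[0,0,0],[0,0,0],[0,0,0],[0,0,0]], "dp": [[0,0,-2],[0,0,-4.5],[0,0,-7],[0,0,-9],[0,0,-10],[0,0,-10.5],[0,0,-10.6],[0,0,-10.6]], "fingers": [1,1,1,1,1,1,1,1]}}

```text
clock: 37.35
tcp_pos: [0.4567, -0.2915, 0.0453]
eef_rot: [0.467, 0.884, 0.001, -0.002]
ft_force: [-4.9, 4.7, 11.4]
grip_width: 0.0432
grip_force: 42.6
```

Emit:
{"op": "servo_tool", "data": {"rotation": [[0,0,0],[0,0,0],[0,0,0],[0,0,0],[0,0,0],[0,0,0],[0,0,0],[0,0,0],[0,0,0],[0,0,0],[0,0,0],[0,0,0],[0,0,0],[0,0,0],[0,0,0]], "dp": [[0,0,0],[0,0,0],[0,0,0],[0,0,0],[0,0,0],[0,0,2],[0,0,5],[0,0,8],[0,0,11],[0,3,11],[0,6,11],[0,9,11],[0,12,11],[0,12,11],[0,12,11]], "fingers": [0,-0.2,-0.35,-0.35,-0.35,-0.35,-0.35,-0.4,-0.5,-0.5,-0.5,-0.5,-0.5,-0.5,-0.5]}}

```text
clock: 38.6
tcp_pos: [0.4584, -0.173, 0.1539]
eef_rot: [0.466, 0.885, -0.0, -0.0]
ft_force: [0.1, 0.0, -0.6]
grip_width: 0.0641
grip_force: 0.0
```

```bash
python3 look.py; python3 - <<'E'
from h import *
c=snap('top','t9.png'); cv2.imwrite('pics/t9c.png',cv2.resize(c['frame'][120:310,165:490,::-1],None,fx=2.4,fy=2.4,interpolation=cv2.INTER_CUBIC))
E
```

```text
lids
[440.5 189.9] 214 [ 0.5954 -0.3209]
[465.7 194.6] 218 [ 0.582  -0.3872]
[440.2 209.7] 142 [ 0.5431 -0.3176]
blanks
[226.3 141.5] 91 [0.7506 0.2595]
[297.9 148.5] 57 [0.7272 0.0568]
[255.4 160.6] 335 [0.6945 0.1774]
38.65 [ 0.45890955 -0.1742127   0.15397189] [ 4.66678505e-01  8.84426887e-01 -2.22089814e-04  4.53541652e-04] 0.06398181008845037
```

View pics/t9c.png

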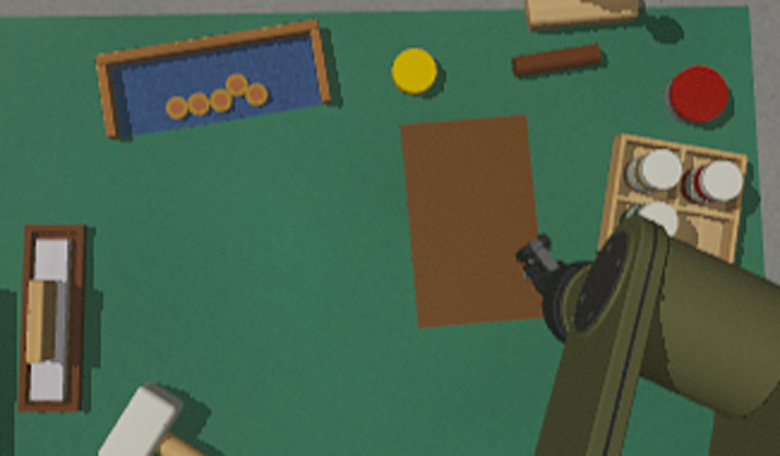

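The blanks are inside the frame, the straightedge is in its cradle, and the pad is empty. The arm hides part of the crate, so I'll move it away and check.

Emit:
{"op": "servo_tool", "data": {"rotation": [[0,0,0],[0,0,0],[0,0,0],[0,0,0],[0,0,0],[0,0,0],[0,0,0],[0,0,0],[0,0,0],[0,0,0],[0,0,0],[0,0,0]], "dp": [[0,2,2],[0,5,4],[0,8,5],[0,11,5],[0,14,5],[0,17,5],[0,20,5],[0,21,5],[0,21,5],[0,21,5],[0,21,5],[0,21,5]], "fingers": [-0.5,-0.5,-0.5,-0.5,-0.5,-0.5,-0.5,-0.5,-0.5,-0.5,-0.5,-0.5]}}

```text
clock: 39.7
tcp_pos: [0.4588, 0.0342, 0.2037]
eef_rot: [0.468, 0.884, -0.0, 0.0]
ft_force: [-0.0, -0.7, 1.1]
grip_width: 0.0643
grip_force: 0.0
```

```bash
python3 look.py; python3 - <<'E'
from h import *
c=snap('top','t10.png'); s=arm.read_camera('scene'); f=s['frame'][100:340,120:540,::-1]
a=cv2.resize(c['frame'][120:310,165:490,::-1],(640,374)); b=cv2.resize(c['frame'][165:275,400:490,::-1],(180,220)); d=cv2.resize(f,(385,220))
o=np.zeros((594,640,3),np.uint8); o[:374]=a; o[374:,:180]=b; o[374:,180:565]=d; cv2.imwrite('pics/fin.png',o)
E
```

```text
lids
[440.5 189.9] 214 [ 0.5954 -0.3209]
[465.7 194.6] 218 [ 0.582  -0.3872]
[438.8 211.8] 223 [ 0.5376 -0.3136]
[432.1 243.5] 221 [ 0.4554 -0.2921]
[458.  247.9] 227 [ 0.4426 -0.3594]
blanks
[226.3 141.5] 91 [0.7506 0.2595]
[297.9 148.5] 57 [0.7272 0.0568]
[255.4 160.6] 334 [0.6944 0.1773]
39.75 [0.45876777 0.03429496 0.20372516] [ 4.68283565e-01  8.83578210e-01 -2.16901892e-04  5.49166147e-05] 0.0640280724619796
```

View pics/fin.png

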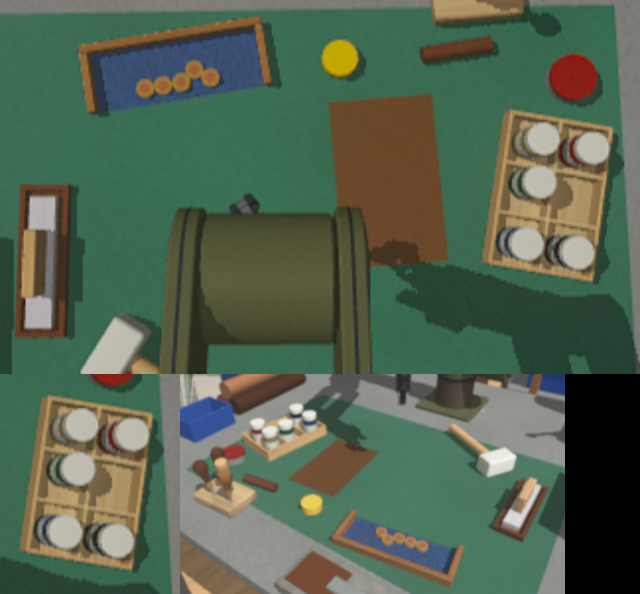

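Five jars are in five different cells, the five blanks are in the frame and the straightedge is in its cradle. The green jar, lid at (533,182), was knocked against its divider. Its 11 mm offset matches standing upright against the wall. I'll check that it's at rest, then hand in.

Emit:
{"op": "servo_tool", "data": {"rotation": [[0,0,0],[0,0,0],[0,0,0],[0,0,0],[0,0,0],[0,0,0]], "dp": [[0,0,0],[0,0,0],[0,0,0],[0,0,0],[0,0,0],[0,0,0]], "fingers": [-0.5,-0.5,-0.5,-0.5,-0.5,-0.5]}}

```text
clock: 40.35
tcp_pos: [0.4585, 0.0357, 0.2038]
eef_rot: [0.467, 0.884, 0.0, 0.0]
ft_force: [-0.1, -0.3, 0.2]
grip_width: 0.0638
grip_force: 0.0
```

```bash
python3 look.py | head -6; python3 - <<'E'
from h import *
# lid height/tilt check: triangulate lids from top+scene
s=arm.read_camera('scene'); t=arm.read_camera('top'); hsv=cv2.cvtColor(s['frame'],cv2.COLOR_RGB2HSV)
m=cv2.inRange(hsv,(0,0,150),(180,60,255)); n,l,st,ce=cv2.connectedComponentsWithStats(m)
for u,v in [(440.5,189.9),(465.7,194.6),(438.8,211.8),(432.1,243.5),(458,247.9)]:
    p=px2w(t,u,v,.076); a=w2px(s,p); i=1+np.argmin(np.linalg.norm(ce[1:]-a,axis=1))
    print(np.round(a,1),ce[i].round(1),st[i,2:])
E
```

```text
lids
[440.5 189.9] 214 [ 0.5954 -0.3209]
[465.7 194.6] 218 [ 0.582  -0.3872]
[438.8 211.8] 223 [ 0.5376 -0.3136]
[432.1 243.5] 221 [ 0.4554 -0.2921]
[458.  247.9] 227 [ 0.4426 -0.3594]
[217.  160.2] [210.5 158.4] [ 33  27 501]
[204.  151.6] [210.5 158.4] [ 33  27 501]
[234.4 152.2] [237.5 153.6] [ 25  13 223]
[260.2 142.7] [252.7 140.2] [ 32  21 322]
[246.1 135.3] [252.7 140.2] [ 32  21 322]
```

```bash
python3 -c "
from bench import arm
print(arm.close_job())"
```

```text
the job is handed in; nothing more can be done
None
```

The job is handed in at about 40 s. All five blanks were swept flat into the frame with the straightedge, which is back in its cradle. The five jars are in separate crate cells; the green one was knocked against its divider but appeared upright and at rest.

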